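# Stack the desk trays with alternating offsets

### The job

Stack the two loose long grey desk trays on the long one that stands on a pale wooden base board, stepped back and forth so their end pockets can be reached into. First set the tray with two partitions on it, in line but shifted towards the back of the table (where the screen and computer stand) by a quarter of a tray's length, so that its front end rests on the bottom tray's front partition; then set the plain long tray on that one, shifted forward again so that it lies straight above the bottom tray. Leave the short tray where it lies.

Things in the scene. Friction and masses are not known exactly. Their poses are not given: they have to be found in the camera images.
- bottom_tray: Fixed grey open tray, 140 long (x) x 52 wide (y), on a pale wooden base board 164 x 76 x 5 mm that shows 12 mm all round. Origin: centre of the board's underside, on the table. Rim flat, 39 mm above the table. 6 mm partitions as high as the rim cross it a quarter length from each end, outer faces at x = -35 and +35 mm. +x runs lengthwise, away from the table's front edge; z up. Stands in any of three places in the front row.
- partition_tray: Loose grey open tray, 140 long (x) x 52 wide (y) x 34 high, walls 4 mm, 0.12 kg, flat underside, no board under it; two cross partitions like the bottom tray's, outer faces at x = -35 and +35 mm. Origin: centre of its underside; same either way round. Goes in the middle. Can be gripped across its 52 mm width.
- plain_tray: Loose grey open tray, 140 long (x) x 52 wide (y) x 34 high, walls 4 mm, 0.10 kg, flat underside, no board and no partitions: one long trough. Origin: centre of its underside; same either way round. Goes on top. Can be gripped across its 52 mm width.
- short_tray: Loose grey open tray like the plain one but only 100 long (x) x 52 wide (y) x 34 mm high, lying farther back on the table between the computer tower and the monitor. Origin: centre of its underside. Leave it alone. The fixed tower is 426 mm tall; its front face runs from about (0.60, -0.10) to (0.49, -0.27) m: an arm that starts on its right must come back round its front, clear of it.

How it is judged:
By the outcome, as a careful person would: the job done as asked, in the order asked, and still so for the second after the job is handed in, with the robot touching nothing.
It also fails if it takes over 61 s, if anything falls off the work surface, if the arm or the gripper's body presses on something with over 40 N, if the wrist force passes 120 N, or if a joint passes its speed limit or range.

### The arm

A 6-joint arm with a two-finger parallel gripper is mounted at the origin on a cart in front of the work surface, level with it; the furniture and walls round the work are solid. World frame = base frame: x ahead of the robot, y to its left, z up, the work surface at z = 0. Lengths are in m, angles in rad, forces in N, time in s.
With the tool pointing down it reaches from about 0.325 to 0.9 m from the base axis. Payload 3.5 kg.
Tool frame: the origin (TCP) lies on the front face of the gripper's body, between the roots of the fingers; the fingertips stand 73 mm ahead of it and the grasp point (between the pads) lies 54 mm ahead of it; z points along the fingers, y is the line along which they close (so a half turn about z gives the same grasp; the last joint's range is limited). The gripper opens to 85 mm and grips with 20 to 120 N. Pads are 22 mm wide; open, the fingers measure 114 mm over their backs; the gripper's body (76 mm by 85 mm) begins 54 mm behind the grasp point. The pads swing forward as they close: fully open they stand 13 mm farther back than shut.
Start: joints at [1.198, 0.276, -0.026, 1.268, 0, 1.467], TCP at [0.167, 0.602, 0.304] pointing down, gripper open.
Joint ranges: [-3.12, 3.12], [-0.85, 1.88], [-1.08, 1.24], [-1.95, 2.15], [-1.57, 1.53], [-3.14, 3.14]. Speed limits (rad/s): [2.57, 2.57, 3.14, 3.14, 3.14, 3.14].

### API

Orientations are given as [roll, pitch, yaw] about the fixed x, y, z axes, in that order (R = Rz(yaw) Ry(pitch) Rx(roll)).
In Python, from rig import sensors, imaging, ticket gives the robot as it stands.
- The arm moves only by the tool apply_moves, never from a script. Its argument "increments" is one flat list of numbers, 7 for each row, row after row: the shift along the tool's x, y, z in units of 0.12 m (1.0 is 0.12 m), then the turn, a rotation vector about the tool's x, y, z in units of 0.5 rad (1.0 is 0.5 rad), then the opening, from 0 (shut) to 1 (fully open). A call has 1 to 5 rows; each row is the pose to reach, as a shift and turn from the pose commanded when the call began, along the tool's axes at that moment; what a row does not reach only later rows make up. A row lasts 1/8 s, in which the tool goes at most 62.5 mm and 10.7 degrees, less where a joint would pass 70% of its speed; a pose out of reach is approached as far as the arm can. A call with a number of a shift or a turn outside -1 to 1 is refused whole. A call with a gripper value outside its range is refused whole. The fingers move at their own pace and stop on an object; "grip_force" is the grip in N (left out, the last holds). Time passes only in rows, so rows that repeat a pose let the fingers close. It gives the time, the measured TCP pose, the force and the opening at its end, in the units of the state.
- sensors.read_state(): the state, without advancing time (a new reading comes with each control period).
- imaging.grab_frame(name): name is "scene" or "top"; returns a dict with "img" (480x640x3 uint8, red, green, blue), "z_map" (480x640 float32, m along the optical axis (not along the pixel's ray), 0 where there is no reading), "camera_matrix" (3x3 intrinsics, pixels), "k1" (the pictures are not rectified: a ray, as slopes to the right and down, at radius r is drawn at 1 + k1 r^2 times it, then the intrinsics apply), "rvec" (rotation vector, rad) and "tvec" (3), from world to camera coordinates, as OpenCV has them. Camera axes: x right, y down, z forward; pixel columns grow to the right and rows downward; lengths in m; the calibration is good to about 2 mm. A picture is of the moment at which its call begins.
- ticket.sign_off(): hands the job in, once; it reports no verdict.
The state is a dict: "t": time; "qpos": joint angles; "qvel": joint speeds; "effort": joint torques, N m; "ee_pos": TCP position; "tcp_rot": TCP orientation; "force": force on the tool from outside, world axes, zero at the start; "moment": the same for the moment, N m; "width": finger opening in m.
Only numpy, scipy, OpenCV 4.12 (cv2) and the standard library are available. Lean on these libraries where they do the work, as an engineer would, in place of code of your own. Each camera call takes 0.05 s, during which the arm holds its last target. There are 200 camera calls.

## Working session

There is one attempt and no reset: what is moved stays moved. The work goes in short steps, Python scripts to look and compute and a tool call to move; the robot and the scene stay as the last step left them, time stands still between calls to the robot, and variables do not carry over. Pictures are saved under pics/ and viewed, on a budget of 10 in all, crops included, one or two more only if the job needs it, and the job is handed in when it is done.

Besides the shell and the picture viewer there is one more tool, called after "Request:" by a JSON object that holds its "fn" and its "kwargs", one argument or row to a line. apply_moves: Moves the arm, as the interface text tells. Shifts and turns lie within -1 to 1; 1 stands for 0.12 m of shift or 0.5 rad of turn. Its arguments: {"type":"object","properties":{"increments":{"type":"array","items":{"type":"number"}},"grip_force":{"type":"number"}},"required":["increments"]}

```bash
ls; mkdir -p pics; python3 - <<'E'
from rig import sensors, imaging
import cv2,numpy as np
s=sensors.read_state();print(s)
for n in("scene","top"):
    f=imaging.grab_frame(n);np.savez(f"{n}0.npz",**f);cv2.imwrite(f"pics/{n}0.png",f["img"][...,::-1])
    R=cv2.Rodrigues(f["rvec"])[0];print(n,f["camera_matrix"],f["k1"],-R.T@f["tvec"].ravel())
    print(R)
E
```

```text
pics
{'t': 0.0, 'qpos': array([ 1.19760775e+00,  2.77127426e-01, -2.79038025e-02,  1.26800639e+00,
        3.55929975e-05,  1.46741966e+00]), 'qvel': array([ 0.00148747,  0.00012684, -0.00115873,  0.00178155,  0.00111158,
        0.00206128]), 'effort': array([ 2.81912828e-03, -4.45507872e+01,  2.95203298e+01,  1.64586352e-02,
       -1.11335958e-04,  1.63574146e-06]), 'ee_pos': array([0.16635149, 0.60180312, 0.30275219]), 'tcp_rot': array([-3.13936700e+00, -2.66687981e-04,  2.87178041e+00]), 'force': array([-0.44961558,  0.16267562, -0.56488466]), 'moment': array([-0.03919045, -0.01949532, -0.0191145 ]), 'width': 0.08577637219486242}
scene [[568.68307285   0.         330.20644188]
 [  0.         568.68307285 239.64168902]
 [  0.           0.           1.        ]] 0.01934336193415402 [ 0.12953738 -0.33220587  0.8459089 ]
[[ 0.7577278  -0.65245955  0.01204604]
 [-0.50347083 -0.59624586 -0.62530632]
 [ 0.41516949  0.46774715 -0.78028642]]
top [[614.52680435   0.         324.18574662]
 [  0.         614.52680435 239.85456021]
 [  0.           0.           1.        ]] -0.018275914904656725 [0.39248388 0.12263629 1.08636393]
[[ 0.0206265  -0.9994223  -0.02701119]
 [-0.98870627 -0.0163792  -0.14896857]
 [ 0.14844009  0.02977884 -0.98847294]]
```

View pics/scene0.png

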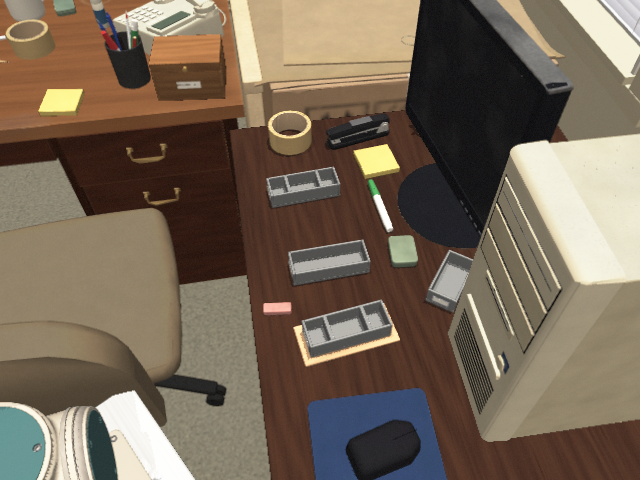

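View pics/top0.png

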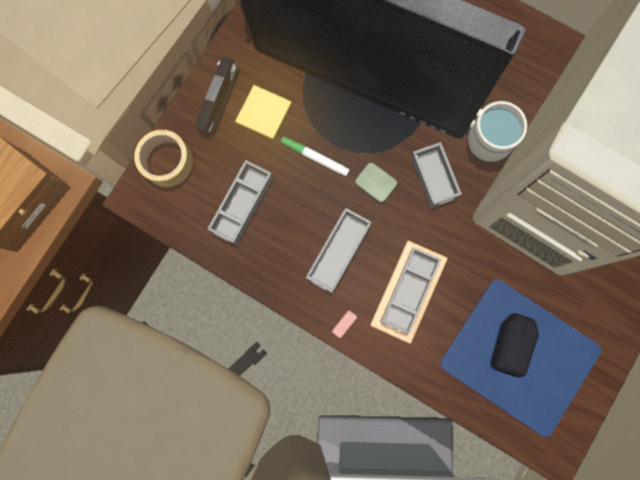

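Scene view: partition tray at (304,187), plain tray at (329,262), bottom tray on its board at (347,330). Top view: the same trays at (240,202), (340,250) and (409,291), with the short tray at (436,175). The arm is out of both views.

```bash
cat > h.py <<'E'
import cv2,numpy as np
from rig import sensors,imaging
def grab(n,save=None):
    f=imaging.grab_frame(n)
    if save: cv2.imwrite(f"pics/{save}.png",f["img"][...,::-1])
    return f
def cam(f): 
    R=cv2.Rodrigues(np.asarray(f["rvec"]))[0]; return R,-R.T@np.asarray(f["tvec"]).ravel()
def rays(f,uv):
    D=np.array([float(f["k1"]),0,0,0]);p=cv2.undistortPoints(np.float64(uv).reshape(-1,1,2),f["camera_matrix"],D).reshape(-1,2)
    return np.c_[p,np.ones(len(p))]
def cast(f,uv,z):
    R,c=cam(f);d=rays(f,uv)@R;return c+d*((z-c[2])/d[:,2])[:,None]
def cloud(f):
    R,c=cam(f);v,u=np.mgrid[:480,:640];d=rays(f,np.c_[u.ravel(),v.ravel()])
    return ((d*f["z_map"].reshape(-1,1))@R+c).reshape(480,640,3)
def rect(P):
    (c,s,a)=cv2.minAreaRect(np.float32(P[:,:2]*1000));a=np.deg2rad(a)
    if s[0]<s[1]: a+=np.pi/2;s=s[::-1]
    return np.array(c),s,np.rad2deg((a+np.pi/2)%np.pi-np.pi/2)
def rim(f,px,z0,z1,r=70):
    P=cloud(f);m=((P[...,2]>z0)&(P[...,2]<z1)&(f["z_map"]>0)).astype(np.uint8)
    v,u=np.mgrid[:480,:640];m[np.hypot(u-px[0],v-px[1])>r]=0
    m=cv2.morphologyEx(m,cv2.MORPH_OPEN,np.ones((2,2),np.uint8))
    n,l,s,_=cv2.connectedComponentsWithStats(m,connectivity=8)
    k=1+np.argmax(s[1:,4]);Q=P[l==k];return Q
E
python3 - <<'E'
from h import *
for n,pts in(("top",dict(part=(240,202),plain=(340,250),bot=(409,291),short=(436,175))),("scene",dict(part=(304,187),plain=(329,262),bot=(347,330),short=(450,280)))):
    f=dict(np.load(n+"0.npz"));
    for k,p in pts.items():
        h=.039 if k=="bot" else .034
        Q=rim(f,p,h-.007,h+.007,55);print(n,k,len(Q),np.median(Q[:,2]).round(4),rect(Q))
f=dict(np.load("top0.npz"));P=cloud(f);print("table z",[P[v,u].round(3) for u,v in((280,200),(300,320),(470,260),(395,218))])
g=f["img"].astype(int);hsv=cv2.cvtColor(f["img"],cv2.COLOR_RGB2HSV)
# colour mask of grey for comparison, cast on rim plane
for k,p in dict(part=(240,202),plain=(340,250),bot=(409,291)).items():
    m=((hsv[...,1]<45)&(hsv[...,2]>60)).astype(np.uint8);v,u=np.mgrid[:480,:640];m[np.hypot(u-p[0],v-p[1])>55]=0
    c=max(cv2.findContours(m,0,2)[0],key=cv2.contourArea);print(k,rect(cast(f,c.reshape(-1,2),.039 if k=="bot" else .034)))
E
```

```text
top part 757 0.0315 (array([544.60144043, 206.38592529]), (315.7809143066406, 144.55918884277344), np.float64(53.432895660400405))
top plain 314 0.0299 (array([502.04467773, 129.59381104]), (208.2900390625, 69.44879913330078), np.float64(-14.805992126464833))
top bot 758 0.037 (array([443.7171936,  19.4513092]), (211.33213806152344, 91.79708099365234), np.float64(-40.11587905883788))
top short 457 0.032 (array([552.59411621,   2.62388611]), (385.99859619140625, 105.63102722167969), np.float64(-21.54915618896485))
scene part 643 0.0307 (array([373.51068115,  36.51776123]), (872.1199951171875, 146.03834533691406), np.float64(47.00249862670899))
scene plain 676 0.0302 (array([ 381.58016968, -101.16604614]), (667.4150390625, 148.9193878173828), np.float64(55.08881759643554))
scene bot 986 0.037 (array([ 310.02539062, -113.06504822]), (549.2034301757812, 144.11807250976562), np.float64(35.82091903686523))
scene short 363 0.0314 (array([ 420.12359619, -166.75640869]), (667.75732421875, 52.8124885559082), np.float64(26.499664306640636))
table z [array([ 0.628,  0.237, -0.001]), array([ 0.413,  0.195, -0.003]), array([ 0.524, -0.104, -0.003]), array([0.392, 0.123, 1.086])]
part (array([615.17999268, 303.14996338]), (143.28041076660156, 60.204681396484375), np.float64(-26.21432113647461))
plain (array([533.60479736, 129.31158447]), (144.44577026367188, 55.24750518798828), np.float64(-28.366851806640632))
bot (array([465.52206421,   6.0814209 ]), (141.22625732421875, 51.869171142578125), np.float64(-23.30178833007814))
```

```bash
sed -i 's/    m=cv2.morphologyEx.*/    m0=m.copy();m=cv2.medianBlur(m,3)\&m0/' h.py
python3 - <<'E'
from h import *
for n,pts in(("top",dict(part=(240,202),plain=(340,250),bot=(409,291),short=(436,175))),("scene",dict(part=(304,187),plain=(329,262),bot=(347,330)))):
    f=dict(np.load(n+"0.npz"));hsv=cv2.cvtColor(f["img"],cv2.COLOR_RGB2HSV)
    for k,p in pts.items():
        h=.039 if k=="bot" else .034
        Q=rim(f,p,h-.007,h+.006,55);print(n,k,len(Q),np.median(Q[:,2]).round(4),rect(Q),Q[:,:2].mean(0))
        m=((hsv[...,1]<45)&(hsv[...,2]>60)).astype(np.uint8);v,u=np.mgrid[:480,:640];m[np.hypot(u-p[0],v-p[1])>55]=0
        c=max(cv2.findContours(m,0,2)[0],key=cv2.contourArea);print("   col",rect(cast(f,c.reshape(-1,2),h)))
E
```

```text
top part 755 0.0334 (array([618.32714844, 305.21768188]), (140.28211975097656, 54.149131774902344), np.float64(-25.949447631835906)) [0.61816517 0.30486331]
   col (array([615.17999268, 303.14996338]), (143.28041076660156, 60.204681396484375), np.float64(-26.21432113647461))
top plain 519 0.0336 (array([535.36303711, 128.85122681]), (140.54742431640625, 52.2580680847168), np.float64(-28.489639282226577)) [0.53556261 0.12867514]
   col (array([533.60479736, 129.31158447]), (144.44577026367188, 55.24750518798828), np.float64(-28.366851806640632))
top bot 755 0.0383 (array([467.19287109,   4.3766861 ]), (140.24388122558594, 52.38020706176758), np.float64(-23.120353698730444)) [0.46714091 0.00415089]
   col (array([465.52206421,   6.0814209 ]), (141.22625732421875, 51.869171142578125), np.float64(-23.30178833007814))
top short 454 0.033 (array([673.97338867, -41.58995056]), (100.80059814453125, 53.33060073852539), np.float64(20.593889236450195)) [ 0.67358691 -0.04126152]
   col (array([670.01220703, -38.79889297]), (106.79167175292969, 60.43627166748047), np.float64(20.35829544067382))
scene part 644 0.0328 (array([618.14776611, 302.2956543 ]), (140.54151916503906, 57.006351470947266), np.float64(-26.067214965820295)) [0.61786389 0.30156479]
   col (array([609.52386475, 291.26330566]), (143.78468322753906, 82.00021362304688), np.float64(-26.33043289184572))
scene plain 673 0.0326 (array([535.47766113, 127.45122528]), (140.56813049316406, 56.024627685546875), np.float64(-28.45124053955075)) [0.53531138 0.12592151]
   col (array([527.73297119, 118.39444733]), (142.7481231689453, 74.4107894897461), np.float64(-28.232650756835906))
scene bot 983 0.0383 (array([467.1925354 ,   3.04582977]), (140.54400634765625, 54.38887023925781), np.float64(-23.22072601318358)) [0.46690093 0.00154654]
   col (array([462.06329346,  -3.16168976]), (143.1334991455078, 67.51229095458984), np.float64(-23.20188140869142))
```

```bash
cat >> h.py <<'E'
def go(x,y,z,yaw,s=None):
    """units to go to a TCP pose, tool down (yaw in deg)"""
    from scipy.spatial.transform import Rotation as T
    s=s or sensors.read_state();R=T.from_euler("xyz",s["tcp_rot"]);G=T.from_euler("xyz",[np.pi,0,np.deg2rad(yaw)])
    d=R.inv().apply(np.array([x,y,z])-s["ee_pos"])/.12;r=(R.inv()*G).as_rotvec()/.5
    print("shift",d.round(3),"turn",r.round(3),"norm",np.linalg.norm(d*.12).round(4))
E
python3 - <<'E'
from h import *
for n in("top","scene"):
    f=dict(np.load(n+"0.npz"));P=cloud(f)[f["z_map"]>0];
    for h in(.06,.15,.25):
        H=P[(P[:,2]>h)&(P[:,2]<.8)&(P[:,0]>.2)]
        for p in((.618,.3045),(.5354,.1285),(.4994,-.0098),(.4672,.004)):
            d=np.hypot(*(H[:,:2]-p).T);i=d.argmin();print(n,h,p,d[i].round(3),H[i].round(3))
go(.618,.3045,.16,154)
E
```

```text
top 0.06 (0.618, 0.3045) 0.233 [0.745 0.499 0.105]
top 0.06 (0.5354, 0.1285) 0.24 [0.755 0.031 0.125]
top 0.06 (0.4994, -0.0098) 0.132 [ 0.588 -0.108  0.354]
top 0.06 (0.4672, 0.004) 0.165 [ 0.588 -0.108  0.354]
top 0.15 (0.618, 0.3045) 0.238 [0.833 0.202 0.158]
top 0.15 (0.5354, 0.1285) 0.24 [0.753 0.026 0.406]
top 0.15 (0.4994, -0.0098) 0.132 [ 0.588 -0.108  0.354]
top 0.15 (0.4672, 0.004) 0.165 [ 0.588 -0.108  0.354]
top 0.25 (0.618, 0.3045) 0.238 [0.837 0.21  0.304]
top 0.25 (0.5354, 0.1285) 0.24 [0.753 0.026 0.406]
top 0.25 (0.4994, -0.0098) 0.132 [ 0.588 -0.108  0.354]
top 0.25 (0.4672, 0.004) 0.165 [ 0.588 -0.108  0.354]
scene 0.06 (0.618, 0.3045) 0.23 [0.747 0.494 0.105]
scene 0.06 (0.5354, 0.1285) 0.24 [0.756 0.034 0.422]
scene 0.06 (0.4994, -0.0098) 0.134 [ 0.589 -0.11   0.41 ]
scene 0.06 (0.4672, 0.004) 0.167 [ 0.586 -0.113  0.306]
scene 0.15 (0.618, 0.3045) 0.238 [0.832 0.201 0.317]
scene 0.15 (0.5354, 0.1285) 0.24 [0.756 0.034 0.422]
scene 0.15 (0.4994, -0.0098) 0.134 [ 0.589 -0.11   0.41 ]
scene 0.15 (0.4672, 0.004) 0.167 [ 0.586 -0.113  0.306]
scene 0.25 (0.618, 0.3045) 0.238 [0.832 0.201 0.317]
scene 0.25 (0.5354, 0.1285) 0.24 [0.756 0.034 0.422]
scene 0.25 (0.4994, -0.0098) 0.134 [ 0.589 -0.11   0.41 ]
scene 0.25 (0.4672, 0.004) 0.167 [ 0.586 -0.113  0.306]
shift [-4.288 -1.383  1.192] turn [-0.004 -0.     0.368] norm 0.5593
```

Request:
{"fn": "apply_moves", "kwargs": {
  "increments": [-0.2,-0.06,0,0,0,0,1,-0.6,-0.2,0,0,0,0,1,-1,-0.33,0,0,0,0,1],
  "grip_force": 35
}}

```text
t: 0.48
ee_pos: [0.2722, 0.5313, 0.3033]
tcp_rot: [-3.141, -0.0, 2.873]
force: [0.7, 0.3, -0.3]
width: 0.0853
```

Request:
{"fn": "apply_moves", "kwargs": {
  "increments": [-0.5,-0.16,0,0,0,0.1,1,-1,-0.33,0,0,0,0.2,1]
}}

```text
t: 0.72
ee_pos: [0.3768, 0.4616, 0.3034]
tcp_rot: [-3.141, -0.0, 2.771]
force: [0.2, 0.7, 0.7]
width: 0.0857
```

Request:
{"fn": "apply_moves", "kwargs": {
  "increments": [-0.5,-0.16,0.1,0,0,0.1,1,-1,-0.3,0.2,0,0,0.2,1,-1,-0.3,0.3,0,0,0.2,1]
}}

```text
t: 1.1
ee_pos: [0.4775, 0.3833, 0.267]
tcp_rot: [-3.141, 0.001, 2.666]
force: [-0.4, 0.2, 0.3]
width: 0.0855
```

```bash
python3 -c "
from h import *
go(.618,.3045,.16,154)"
```

```text
shift [-1.341 -0.048  0.893] turn [-0.001  0.001 -0.044] norm 0.1934
```

Request:
{"fn": "apply_moves", "kwargs": {
  "increments": [-0.4,-0.01,0.1,0,0,0,1,-0.8,-0.03,0.2,0,0,-0.04,1,-0.8,-0.03,0.2,0,0,-0.04,1]
}}

```text
t: 1.48
ee_pos: [0.5595, 0.338, 0.2418]
tcp_rot: [-3.14, -0.002, 2.689]
force: [0.1, 0.0, -0.1]
width: 0.0856
```

Request:
{"fn": "apply_moves", "kwargs": {
  "increments": [-0.3,-0.01,0.3,0,0,0,1,-0.54,-0.02,0.69,0,0,0,1,-0.54,-0.02,0.69,0,0,0,1,-0.54,-0.02,0.69,0,0,0,1]
}}

```text
t: 1.98
ee_pos: [0.6147, 0.3101, 0.1616]
tcp_rot: [3.142, -0.001, 2.693]
force: [0.0, 0.7, 0.7]
width: 0.0855
```

```bash
python3 -c "
from h import *
go(.618,.3045,.08,154)
for n in('top','scene'):
    f=grab(n,n+'1');p=(240,202) if n=='top' else (304,187)
    Q=rim(f,p,.027,.040,55);print(rect(Q))"
```

```text
shift [-0.046 -0.03   0.68 ] turn [ 0.    -0.002  0.011] norm 0.0818
(array([663.33551025, 282.94158936]), (53.496219635009766, 40.65593338012695), np.float64(61.239807128906236))
(array([618.668396  , 303.80618286]), (140.91900634765625, 56.846702575683594), np.float64(-26.639633178710962))
```

View pics/scene1.png

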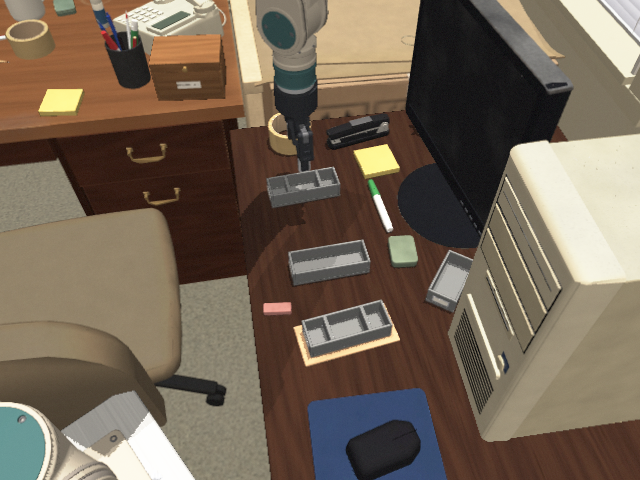

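The gripper hangs above the partition tray near (303,150), centred on its length. I'll descend and grip.

Request:
{"fn": "apply_moves", "kwargs": {
  "increments": [-0.05,-0.03,0.25,0,0,0,1,-0.05,-0.03,0.5,0,0,0.01,1,-0.05,-0.03,0.65,0,0,0.01,1,-0.05,-0.03,0.68,0,0,0.01,1,-0.05,-0.03,0.68,0,0,0.01,1]
}}

```text
t: 2.7
ee_pos: [0.6201, 0.3036, 0.0806]
tcp_rot: [3.14, 0.001, 2.687]
force: [0.4, -0.1, 0.6]
width: 0.0855
```

Request:
{"fn": "apply_moves", "kwargs": {
  "increments": [0,0,0,0,0,0,0.5,0,0,0,0,0,0,0.3,0,0,0,0,0,0,0.3,0,0,0,0,0,0,0.3,0,0,0,0,0,0,0.3]
}}

```text
t: 3.32
ee_pos: [0.6206, 0.3034, 0.0808]
tcp_rot: [3.14, 0.002, 2.687]
force: [-0.1, 0.1, 6.2]
width: 0.0513
```

Request:
{"fn": "apply_moves", "kwargs": {
  "increments": [0,0,0,0,0,0,0.2,0,0,0,0,0,0,0.2,0,0,0,0,0,0,0.2]
}}

```text
t: 3.7
ee_pos: [0.6205, 0.3034, 0.0808]
tcp_rot: [3.14, 0.001, 2.687]
force: [-0.4, -0.3, 5.4]
width: 0.0513
```

Request:
{"fn": "apply_moves", "kwargs": {
  "increments": [0,0,-0.15,0,0,0,0.2,0,0,-0.45,0,0,0,0.2,0,0,-0.8,0,0,0,0.2,0,0,-1,0,0,0,0.2,0,0,-1,0,0,0,0.2]
}}

```text
t: 4.32
ee_pos: [0.6211, 0.3036, 0.2028]
tcp_rot: [3.138, 0.004, 2.687]
force: [-0.1, -0.1, -0.6]
width: 0.0511
```

```bash
python3 -c "
from h import *
s=sensors.read_state();print(s['ee_pos'],s['tcp_rot'],s['force'],s['width'])
f=grab('scene','scene2');
P=cloud(f);m=(P[...,2]>.143)&(P[...,2]<.162)&(f['z_map']>0);m[:,:200]=0;m[:,410:]=0;m[300:]=0
Q=P[m];print(len(Q),np.percentile(Q[:,2],[5,50,95]),rect(Q))
go(.4994,-.0098,.2,156.85)"
```

```text
[0.62111906 0.30361227 0.20279495] [3.13752774 0.00383586 2.68683458] [-0.0934747  -0.14797762 -0.63062204] 0.05109678286516418
1767 [0.1441765  0.14935287 0.15688326] (array([664.37316895, 517.89038086]), (570.1077270507812, 310.3989562988281), np.float64(-78.8606586456299))
shift [-2.430e-01 -2.784e+00  1.000e-03] turn [ 0.003  0.003 -0.102] norm 0.3354
```

View pics/scene2.png

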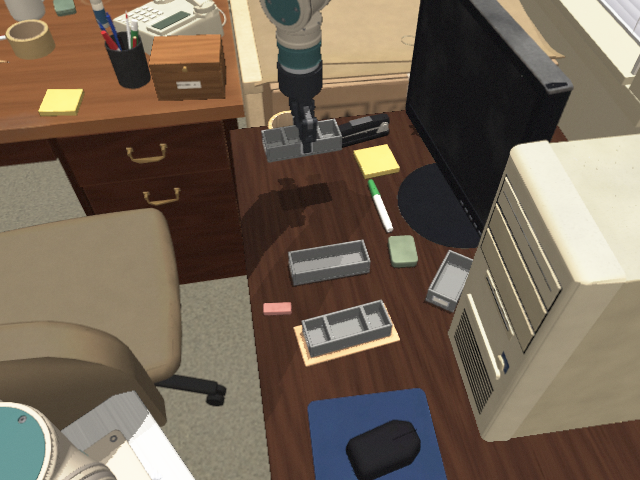

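Tray held level at (302,138). Carrying it over.

Request:
{"fn": "apply_moves", "kwargs": {
  "increments": [-0.01,-0.12,0,0,0,0,0.2,-0.04,-0.4,0,0,0,-0.02,0.2,-0.08,-0.75,0,0,0,-0.03,0.2,-0.1,-1,0,0,0,-0.04,0.2]
}}

```text
t: 4.88
ee_pos: [0.5751, 0.1875, 0.1972]
tcp_rot: [-3.138, -0.004, 2.706]
force: [0.2, -0.8, 0.2]
width: 0.0514
```

Request:
{"fn": "apply_moves", "kwargs": {
  "increments": [-0.03,-0.3,0,0,0,-0.01,0.2,-0.06,-0.6,0,0,0,-0.02,0.2,-0.1,-1,0,0,0,-0.04,0.2]
}}

```text
t: 5.25
ee_pos: [0.5359, 0.0747, 0.1976]
tcp_rot: [-3.14, -0.003, 2.728]
force: [0.8, -1.9, -0.6]
width: 0.0513
```

```bash
python3 -c "
from h import *
go(.4994,-.0098,.2,156.85)"
```

```text
shift [-0.005 -0.767 -0.019] turn [-0.004 -0.006 -0.02 ] norm 0.092
```

Request:
{"fn": "apply_moves", "kwargs": {
  "increments": [-0.01,-0.3,0.05,0,0,-0.01,0.2,-0.01,-0.6,0.15,0,0,-0.02,0.2,-0.01,-0.75,0.25,0,0,-0.02,0.2,-0.01,-0.77,0.3,0,0,-0.02,0.2,-0.01,-0.77,0.3,0,0,-0.02,0.2]
}}

```text
t: 5.88
ee_pos: [0.5015, -0.0085, 0.1626]
tcp_rot: [3.141, -0.002, 2.737]
force: [0.7, 0.0, -0.0]
width: 0.0514
```

Request:
{"fn": "apply_moves", "kwargs": {
  "increments": [0,0,0,0,0,0,0.2,0,0,0,0,0,0,0.2]
}}

```text
t: 6.12
ee_pos: [0.5027, -0.0083, 0.164]
tcp_rot: [3.141, 0.001, 2.738]
force: [-0.8, -0.8, -0.7]
width: 0.0514
```

```bash
python3 -c "
from h import *
s=sensors.read_state();print(s['ee_pos'],s['tcp_rot'],s['force'],s['width'])
z=s['ee_pos'][2]-.081+.034
f=grab('scene','scene3')
P=cloud(f);m=(abs(P[...,2]-z)<.006)&(f['z_map']>0);m[:,:230]=0;m[:,420:]=0;m[:200]=0
Q=P[m];print(len(Q),np.percentile(Q[:,2],[5,50,95]),rect(Q))
go(.4994,-.0098,.12,156.85)"
```

```text
[ 0.50270143 -0.00833222  0.1639936 ] [3.14119228e+00 1.13696150e-03 2.73809553e+00] [-0.81860557 -0.84408451 -0.66408086] 0.051401312565499215
794 [0.11164772 0.11642491 0.11929928] (array([500.05438232, -10.39006805]), (140.9840545654297, 72.48590087890625), np.float64(-23.624649047851566))
shift [ 0.02  -0.021  0.367] turn [0.001 0.002 0.001] norm 0.0441
```

View pics/scene3.png

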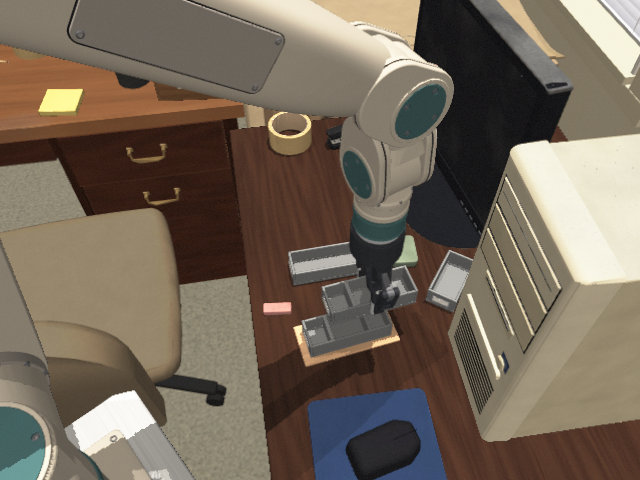

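The held tray is at (370,290), above and behind the bottom tray (347,330). I'll compare lateral alignment and length in the same views before lowering it.

```bash
cat >> h.py <<'E'
A=np.deg2rad(-23.15);U=np.array([np.cos(A),np.sin(A)]);N=np.array([-np.sin(A),np.cos(A)]);B=np.array([.4672,.004])
def band(f,z,tol,lo,hi,lat=45):
    """rim points at height z in the bottom tray's frame, mm"""
    P=cloud(f);m=(abs(P[...,2]-z)<tol)&(f["z_map"]>0);Q=P[m];q=(Q[:,:2]-B)*1000
    a,l=q@U,q@N;k=(a>lo)&(a<hi)&(abs(l)<lat);return np.c_[a,l][k],Q[k,2]*1000
def rep(f,z,lo,hi,tol=.003):
    q,h=band(f,z,tol,lo,hi)
    if len(q)<30: print("few",len(q));return
    p=np.percentile(q,[1,99],0).round(1);_,s,a=rect(np.c_[q]/1000)
    print("n",len(q),"along",p[:,0],"lat",p[:,1],"mid",p.mean(0),"z",np.median(h).round(1),"ang",round(a,2),"sz",np.round(s,1))
E
python3 - <<'E'
from h import *
for n in("scene","top"):
    f0=dict(np.load(n+"0.npz"));f=grab(n);print(n)
    rep(f0,.0385,-80,80);rep(f,.0385,-80,80);rep(f,.117,-50,120);rep(f,.117,-50,10);rep(f,.117,70,120)
E
```

```text
scene
n 765 along [-69.3  70.2] lat [-27.5  25.3] mid [ 0.45 -1.1 ] z 38.6 ang -0.06 sz [140.4  54.4]
n 557 along [-69.5  69.7] lat [-27.7  25.1] mid [ 0.1 -1.3] z 38.6 ang -0.44 sz [140.8  54.7]
n 614 along [-34.2 105.1] lat [-29.7  29.6] mid [35.45 -0.05] z 117.0 ang -1.3 sz [141.   66.2]
n 339 along [-34.4   8.7] lat [-23.5  29.2] mid [-12.85   2.85] z 117.1 ang -89.99 sz [53.6 44.3]
n 164 along [ 74.4 105.8] lat [-23.5  28.7] mid [90.1  2.6] z 116.8 ang 88.33 sz [53.6 35.2]
top
n 638 along [-69.8  69.3] lat [-25.4  26.4] mid [-0.25  0.5 ] z 38.4 ang -0.14 sz [140.3  52.3]
n 203 along [-70.  -31.5] lat [-25.3  26.4] mid [-50.75   0.55] z 38.5 ang 89.97 sz [52.2 38.8]
n 273 along [-34.9  88.8] lat [-19.7  30.3] mid [26.95  5.3 ] z 116.8 ang 5.25 sz [132.   50.4]
n 242 along [-35.    8.7] lat [-19.8  30.1] mid [-13.15   5.15] z 116.7 ang -89.73 sz [50.9 45. ]
few 5
```

Request:
{"fn": "apply_moves", "kwargs": {
  "increments": [0,-0.033,0,0,0,0,0.2,0,-0.033,0.1,0,0,0,0.2,0,-0.033,0.2,0,0,0,0.2,0,-0.033,0.28,0,0,0,0.2,0,-0.033,0.28,0,0,0,0.2]
}}

```text
t: 6.9
ee_pos: [0.4993, -0.0125, 0.1285]
tcp_rot: [-3.141, -0.003, 2.737]
force: [-0.6, -0.1, -1.1]
width: 0.0512
```

```bash
python3 - <<'E'
from h import *
s=sensors.read_state();z=s["ee_pos"][2]-.081+.034;print(s["ee_pos"],s["tcp_rot"],z)
for n in("scene","top"):
    f=grab(n);print(n)
    rep(f,z,-50,120);rep(f,z,-50,10);rep(f,z,70,120)
E
```

```text
[ 0.49925147 -0.01245068  0.12846269] [-3.14085463e+00 -2.97168329e-03  2.73671371e+00] 0.08146268592434948
scene
n 577 along [-36.  103.2] lat [-34.7  24.7] mid [33.6 -5. ] z 81.5 ang 0.11 sz [140.6  72.2]
n 325 along [-36.    9.4] lat [-28.3  24.5] mid [-13.3  -1.9] z 81.7 ang -89.84 sz [54.  45.8]
n 153 along [ 75.4 103.5] lat [-28.6  23.4] mid [89.45 -2.6 ] z 81.2 ang -89.14 sz [52.9 29.9]
top
n 262 along [-36.1  90.3] lat [-23.8  30.3] mid [27.1   3.25] z 81.7 ang 11.78 sz [138.3  50.9]
n 231 along [-36.1   7.5] lat [-23.8  25.3] mid [-14.3    0.75] z 81.8 ang 89.95 sz [50.  45.9]
few 6
```

Request:
{"fn": "apply_moves", "kwargs": {
  "increments": [-0.01,0.007,0,0,0,0,0.2,-0.01,0.007,0.03,0,0,0,0.2,-0.01,0.007,0.05,0,0,0,0.2,-0.01,0.007,0.06,0,0,0,0.2,-0.01,0.007,0.06,0,0,0,0.2]
}}

```text
t: 7.62
ee_pos: [0.5017, -0.0123, 0.1226]
tcp_rot: [-3.142, -0.0, 2.737]
force: [0.3, 0.4, -0.3]
width: 0.0515
```

```bash
python3 - <<'E'
from h import *
s=sensors.read_state();z=s["ee_pos"][2]-.081+.034;print(s["ee_pos"],s["force"],z)
for n in("scene","top"):
    f=grab(n);print(n)
    rep(f,z,-50,120);rep(f,z,-50,10);rep(f,z,70,120)
E
```

```text
[ 0.50165449 -0.01228315  0.12257629] [ 0.25045116  0.36958714 -0.25223403] 0.07557629116251617
scene
n 575 along [-33.7 105.6] lat [-33.3  25.9] mid [35.95 -3.7 ] z 75.5 ang -0.73 sz [140.5  71.1]
n 311 along [-33.9   8.7] lat [-27.3  25.2] mid [-12.6   -1.05] z 75.5 ang 89.27 sz [53.4 43.5]
n 154 along [ 74.  106.2] lat [-27.4  25.8] mid [90.1 -0.8] z 75.6 ang 89.8 sz [53.6 35.9]
top
n 241 along [-34.3  87.6] lat [-22.9  26.3] mid [26.65  1.7 ] z 75.6 ang 3.38 sz [131.1  49.2]
n 213 along [-34.3   8.3] lat [-23.   26.3] mid [-13.     1.65] z 75.6 ang -89.88 sz [49.8 44.1]
few 5
```

Request:
{"fn": "apply_moves", "kwargs": {
  "increments": [0.005,0,0.01,0,0,0,0.2,0.005,0,0.02,0,0,0,0.2,0.005,0,0.025,0,0,0,0.2,0.005,0,0.025,0,0,0,0.2]
}}

```text
t: 8.22
ee_pos: [0.5013, -0.0121, 0.1198]
tcp_rot: [3.142, -0.0, 2.737]
force: [-0.1, 0.1, -0.0]
width: 0.0513
```

```bash
python3 - <<'E'
from h import *
s=sensors.read_state();z=.0730;print(s["ee_pos"],s["force"],z)
for n in("scene","top"):
    f=grab(n);print(n)
    rep(f,z,-50,120);rep(f,z,-50,10);rep(f,z,70,120)
E
```

```text
[ 0.50125787 -0.01206119  0.11977629] [-0.14496167  0.13228507 -0.00294679] 0.073
scene
n 563 along [-33.9 105.3] lat [-34.   25.8] mid [35.7 -4.1] z 72.9 ang -0.39 sz [140.4  72.4]
n 306 along [-34.1   8.4] lat [-27.   25.2] mid [-12.85  -0.9 ] z 72.9 ang -89.93 sz [54.1 43.2]
n 154 along [ 73.5 106. ] lat [-27.4  25. ] mid [89.75 -1.2 ] z 72.6 ang 89.61 sz [53.3 35.9]
top
n 237 along [-34.8  87.1] lat [-22.6  26.5] mid [26.15  1.95] z 72.6 ang 4.04 sz [128.2  49.7]
n 207 along [-34.8   7.9] lat [-22.7  26.5] mid [-13.45   1.9 ] z 72.6 ang -89.95 sz [50.  44.1]
few 6
```

Request:
{"fn": "apply_moves", "kwargs": {
  "increments": [0,0,0.008,0,0,0,0.2,0,0,0.008,0,0,0,0.2,0,0,0.008,0,0,0,0.65,0,0,0.008,0,0,0,0.85,0,0,0.008,0,0,0,0.85]
}}

```text
t: 8.95
ee_pos: [0.5013, -0.0121, 0.1186]
tcp_rot: [-3.142, -0.0, 2.737]
force: [-0.6, -0.6, -0.1]
width: 0.0726
```

Request:
{"fn": "apply_moves", "kwargs": {
  "increments": [0,0,0,0,0,0,0.85,0,0,-0.1,0,0,0,0.85,0,0,-0.35,0,0,0,0.85,0,0,-0.7,0,0,0,1,0,0,-0.8,0,0,0,1]
}}

```text
t: 9.57
ee_pos: [0.5033, -0.0123, 0.2185]
tcp_rot: [3.14, 0.006, 2.737]
force: [0.3, 0.5, -0.6]
width: 0.0856
```

```bash
python3 - <<'E'
from h import *
for n in("scene","top"):
    f=grab(n,n+"4");print(n)
    rep(f,.073,-50,120);rep(f,.073,-50,10);rep(f,.073,70,120);rep(f,.0385,-80,-35)
go(.5354,.1285,.17,151.55)
E
```

```text
scene
n 667 along [-33.9 105.3] lat [-27.2  25.2] mid [35.7 -1. ] z 72.6 ang -0.22 sz [140.6  53.6]
n 312 along [-34.2   8.5] lat [-26.9  25.3] mid [-12.85  -0.8 ] z 72.7 ang -89.97 sz [53.1 44. ]
n 117 along [ 70.1 106. ] lat [-27.2  11.9] mid [88.05 -7.65] z 72.4 ang 89.78 sz [41.5 36. ]
n 180 along [-69.4 -35.4] lat [-27.5  25.3] mid [-52.4  -1.1] z 38.5 ang 89.83 sz [54.5 34.4]
top
n 350 along [-34.6 102.2] lat [-25.2  26.4] mid [33.8  0.6] z 72.7 ang -0.08 sz [139.1  52.2]
n 274 along [-34.7   8.7] lat [-25.2  26.4] mid [-13.    0.6] z 72.6 ang -89.66 sz [51.9 44.5]
few 12
n 147 along [-70.1 -35.1] lat [-25.3  26.4] mid [-52.6    0.55] z 38.8 ang -89.77 sz [51.9 35.3]
shift [0.211 1.186 0.39 ] turn [0.002 0.008 0.184] norm 0.1519
```

View pics/scene4.png

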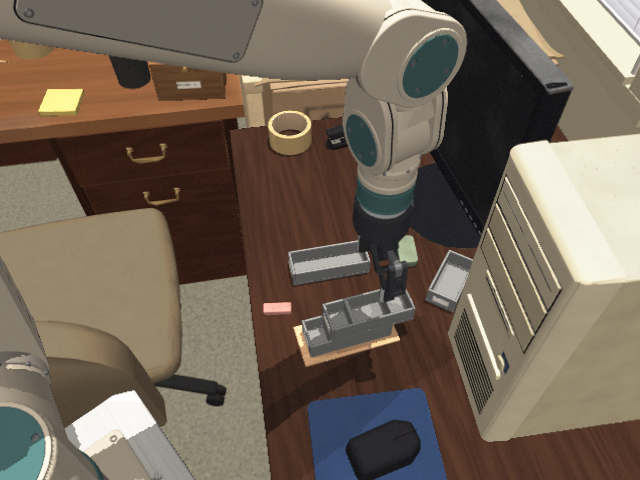

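The partition tray sits level with its front end at (325,312), 35 mm back from the bottom tray's front end. Next is the plain tray at (329,262).

Request:
{"fn": "apply_moves", "kwargs": {
  "increments": [0.03,0.2,0,0,0,0.03,1,0.1,0.5,0,0,0,0.08,1,0.16,0.8,0.1,0,0,0.14,1,0.2,1,0.2,0,0,0.18,1,0.2,1,0.2,0,0,0.18,1]
}}

```text
t: 10.3
ee_pos: [0.5247, 0.1087, 0.1881]
tcp_rot: [-3.139, -0.004, 2.649]
force: [-0.5, -0.8, 0.1]
width: 0.0849
```

```bash
python3 - <<'E'
from h import *
go(.5354,.1287,.08,151.55)
f=grab("scene");print(rect(rim(f,(329,262),.030,.037,55)))
E
```

```text
shift [-0.004  0.191  0.901] turn [-0.006 -0.009  0.009] norm 0.1105
(array([535.14178467, 127.45452118]), (140.21841430664062, 55.69514465332031), np.float64(-28.19268798828128))
```

Request:
{"fn": "apply_moves", "kwargs": {
  "increments": [0,0.1,0,0,0,0,1,0,0.18,0.1,0,0,0.01,1,0,0.18,0.3,0,0,0.01,1,0,0.18,0.5,0,0,0.01,1,0,0.18,0.5,0,0,0.01,1]
}}

```text
t: 10.98
ee_pos: [0.535, 0.1264, 0.1285]
tcp_rot: [-3.139, -0.004, 2.641]
force: [-0.8, 0.7, 0.0]
width: 0.0854
```

```bash
python3 - <<'E'
from h import *
go(.5354,.1287,.08,151.55)
E
```

```text
shift [0.004 0.02  0.404] turn [-0.006 -0.008 -0.007] norm 0.0485
```

Request:
{"fn": "apply_moves", "kwargs": {
  "increments": [0,0.02,0.1,0,0,0,1,0,0.02,0.25,0,0,0,1,0,0.02,0.36,0,0,0,1,0,0.02,0.4,0,0,0,1,0,0.02,0.4,0,0,0,1]
}}

```text
t: 11.6
ee_pos: [0.5375, 0.1288, 0.0822]
tcp_rot: [-3.141, -0.001, 2.642]
force: [-0.7, -0.4, -0.4]
width: 0.0854
```

Request:
{"fn": "apply_moves", "kwargs": {
  "increments": [0,0,0,0,0,0,0.6,0,0,0,0,0,0,0.3,0,0,0,0,0,0,0.2,0,0,0,0,0,0,0.2,0,0,0,0,0,0,0.2]
}}

```text
t: 12.22
ee_pos: [0.5385, 0.1288, 0.0835]
tcp_rot: [3.141, 0.001, 2.642]
force: [-0.8, -0.5, 5.6]
width: 0.0508
```

Request:
{"fn": "apply_moves", "kwargs": {
  "increments": [0,0,0,0,0,0,0.2,0,0,-0.15,0,0,0,0.2,0,0,-0.45,0,0,0,0.2,0,0,-0.8,0,0,0,0.2,0,0,-1,0,0,0,0.2]
}}

```text
t: 12.85
ee_pos: [0.5385, 0.129, 0.2056]
tcp_rot: [3.14, 0.002, 2.642]
force: [1.1, 0.2, -1.2]
width: 0.051
```

```bash
python3 - <<'E'
from h import *
f=grab("scene","scene5")
p=B+U*.0025-N*.0016
go(*p,.22,156.85)
E
```

```text
shift [ 0.01  -1.217 -0.102] turn [ 0.008  0.012 -0.191] norm 0.1466
```

View pics/scene5.png

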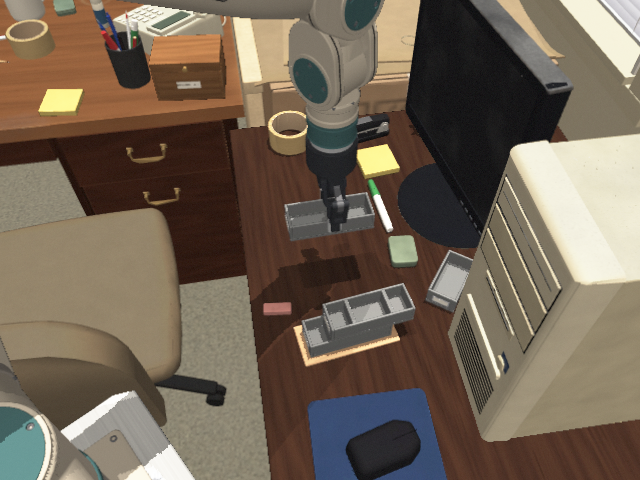

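The plain tray is held level at (330,216). The two-tray stack at (357,318) is undisturbed.

Request:
{"fn": "apply_moves", "kwargs": {
  "increments": [0,-0.12,-0.02,0,0,-0.02,0.2,0,-0.35,-0.06,0,0,-0.06,0.2,0,-0.65,-0.1,0,0,-0.11,0.2,0,-0.88,-0.1,0,0,-0.16,0.2,0,-1,-0.1,0,0,-0.19,0.2]
}}

```text
t: 13.52
ee_pos: [0.4773, 0.0221, 0.2127]
tcp_rot: [-3.14, -0.005, 2.736]
force: [0.6, 0.0, -1.5]
width: 0.0511
```

Request:
{"fn": "apply_moves", "kwargs": {
  "increments": [0,-0.1,0,0,0,0,0.2,0,-0.17,0,0,0,0,0.2,0,-0.17,0,0,0,0,0.2]
}}

```text
t: 13.9
ee_pos: [0.4719, 0.0044, 0.2144]
tcp_rot: [-3.141, -0.001, 2.736]
force: [0.1, 0.8, -1.6]
width: 0.0513
```

```bash
python3 - <<'E'
from h import *
s=sensors.read_state();z=s["ee_pos"][2]-.0835+.034;print(s["ee_pos"],s["tcp_rot"],z)
for n in("scene","top"):
    f=grab(n);print(n)
    rep(f,z,-85,85);rep(f,z,-85,-30);rep(f,z,35,85)
p=B+U*.0025-N*.0016
go(*p,.17,156.85)
E
```

```text
[0.47193629 0.00438024 0.21435335] [-3.14149037e+00 -8.05008918e-04  2.73596825e+00] 0.16485334985126063
scene
n 584 along [-67.9  71.6] lat [-36.   29.4] mid [ 1.85 -3.3 ] z 164.5 ang -0.88 sz [140.5  70.3]
n 239 along [-68.2 -30.7] lat [-24.1  28.9] mid [-49.45   2.4 ] z 164.6 ang 89.12 sz [54.3 38.4]
n 198 along [37.4 71.9] lat [-23.7  28.5] mid [54.65  2.4 ] z 164.4 ang 88.61 sz [53. 36.]
top
n 213 along [-68.4  52. ] lat [-21.2  30.5] mid [-8.2   4.65] z 164.5 ang 0.1 sz [124.2  51.9]
n 168 along [-68.4 -31.6] lat [-21.3  30.5] mid [-50.    4.6] z 164.6 ang 89.8 sz [52. 38.]
few 6
shift [ 0.016 -0.037  0.372] turn [ 0.001 -0.    -0.001] norm 0.0449
```

Request:
{"fn": "apply_moves", "kwargs": {
  "increments": [0.01,-0.03,0,0,0,0,0.2,0.01,-0.03,0.1,0,0,0,0.2,0.01,-0.03,0.25,0,0,0,0.2,0.01,-0.03,0.37,0,0,0,0.2,0.01,-0.03,0.4,0,0,0,0.2]
}}

```text
t: 14.62
ee_pos: [0.4687, 0.0022, 0.1652]
tcp_rot: [-3.141, -0.003, 2.737]
force: [-0.3, 0.0, -0.4]
width: 0.0513
```

Request:
{"fn": "apply_moves", "kwargs": {
  "increments": [0,0,0,0,0,0,0.2,0,0,0,0,0,0,0.2]
}}

```text
t: 14.88
ee_pos: [0.4704, 0.0018, 0.1673]
tcp_rot: [3.141, 0.001, 2.737]
force: [0.6, 0.2, -0.9]
width: 0.051
```

```bash
python3 - <<'E'
from h import *
s=sensors.read_state();z=s["ee_pos"][2]-.0835+.034;print(s["ee_pos"],s["tcp_rot"],z)
for n in("scene","top"):
    f=grab(n);print(n)
    rep(f,z,-85,85);rep(f,z,-85,-30);rep(f,z,35,85)
E
```

```text
[0.47035722 0.00184794 0.16729982] [3.14128265e+00 1.18316051e-03 2.73688178e+00] 0.11779981968562524
scene
n 523 along [-68.2  71. ] lat [-32.1  26.6] mid [ 1.4  -2.75] z 117.4 ang 0.04 sz [140.   68.7]
n 219 along [-68.3 -30.7] lat [-26.9  26.1] mid [-49.5  -0.4] z 117.3 ang 90.0 sz [53.9 38. ]
n 175 along [38.  71.4] lat [-26.5  26.2] mid [54.7  -0.15] z 117.5 ang 88.08 sz [54.1 34.5]
top
n 180 along [-68.7  49.1] lat [-23.9  29.7] mid [-9.8  2.9] z 117.2 ang 12.21 sz [130.   50.1]
n 141 along [-68.8 -32.1] lat [-24.2  26.9] mid [-50.45   1.35] z 117.3 ang 89.94 sz [51.9 38.1]
few 5
```

Request:
{"fn": "apply_moves", "kwargs": {
  "increments": [0.008,-0.007,0,0,0,0,0.2,0.008,-0.007,0.04,0,0,0,0.2,0.008,-0.007,0.07,0,0,0,0.2,0.008,-0.007,0.075,0,0,0,0.2,0.008,-0.007,0.075,0,0,0,0.2]
}}

```text
t: 15.6
ee_pos: [0.4685, 0.0015, 0.1576]
tcp_rot: [-3.141, -0.0, 2.737]
force: [0.0, 0.2, -2.2]
width: 0.0516
```

```bash
python3 - <<'E'
from h import *
s=sensors.read_state();z=s["ee_pos"][2]-.0835+.034;print(s["ee_pos"],s["force"],z)
for n in("scene","top"):
    f=grab(n);print(n)
    rep(f,z,-85,85);rep(f,z,-85,-30);rep(f,z,35,85)
E
```

```text
[0.46849333 0.00151773 0.15758767] [ 0.03729458  0.17755723 -2.15944202] 0.108087669083052
scene
n 526 along [-69.9  69.4] lat [-33.9  25.4] mid [-0.25 -4.25] z 107.8 ang -0.81 sz [140.1  69.9]
n 225 along [-69.9 -30.8] lat [-27.8  24.7] mid [-50.35  -1.55] z 107.9 ang 89.47 sz [54.2 39.7]
n 177 along [36.7 69.8] lat [-27.7  24.9] mid [53.25 -1.4 ] z 107.6 ang 89.19 sz [53.7 33.8]
top
n 173 along [-70.4  47.9] lat [-24.  26.] mid [-11.25   1.  ] z 107.8 ang 0.13 sz [121.1  50.5]
n 138 along [-70.5 -30.6] lat [-24.1  26.1] mid [-50.55   1.  ] z 107.9 ang 89.87 sz [50.7 40.3]
few 7
```

Request:
{"fn": "apply_moves", "kwargs": {
  "increments": [-0.004,0.002,0,0,0,0,0.2,-0.004,0.002,0.006,0,0,0,0.2,-0.004,0.002,0.012,0,0,0,0.2,-0.004,0.002,0.012,0,0,0,0.2]
}}

```text
t: 16.2
ee_pos: [0.4692, 0.0015, 0.1565]
tcp_rot: [3.142, 0.0, 2.737]
force: [-0.6, -0.4, 0.8]
width: 0.0512
```

Request:
{"fn": "apply_moves", "kwargs": {
  "increments": [0,0,0,0,0,0,0.65,0,0,0,0,0,0,0.85,0,0,0,0,0,0,0.85,0,0,0,0,0,0,0.85]
}}

```text
t: 16.7
ee_pos: [0.4692, 0.0016, 0.1563]
tcp_rot: [3.142, 0.0, 2.737]
force: [-0.5, -0.5, -0.1]
width: 0.0726
```

Request:
{"fn": "apply_moves", "kwargs": {
  "increments": [0,0,-0.1,0,0,0,0.85,0,0,-0.35,0,0,0,0.85,0,0,-0.7,0,0,0,1,0,0,-1,0,0,0,1]
}}

```text
t: 17.2
ee_pos: [0.4694, 0.0015, 0.2787]
tcp_rot: [3.141, 0.002, 2.737]
force: [0.9, -0.2, -0.5]
width: 0.0852
```

Request:
{"fn": "apply_moves", "kwargs": {
  "increments": [0,0.2,0,0,0,0,1,0,0.5,0,0,0,0,1,0,0.8,0,0,0,0,1,0,1,0,0,0,0,1]
}}

```text
t: 17.7
ee_pos: [0.517, 0.1132, 0.2774]
tcp_rot: [3.141, 0.001, 2.738]
force: [-0.2, 0.2, 0.3]
width: 0.0855
```

Request:
{"fn": "apply_moves", "kwargs": {
  "increments": [0,0.4,0,0,0,0,1,0,0.7,0,0,0,0,1,0,0.9,0,0,0,0,1,0,1,0,0,0,0,1,0,1,0,0,0,0,1]
}}

```text
t: 18.32
ee_pos: [0.5637, 0.2222, 0.2764]
tcp_rot: [-3.141, -0.0, 2.737]
force: [0.4, 0.2, 0.2]
width: 0.0854
```

```bash
python3 - <<'E'
from h import *
for n in("scene","top"):
    f=grab(n,n+"6");print(n)
    rep(f,.107,-85,85);rep(f,.073,71,120);rep(f,.0385,-80,-35);print(rect(rim(f,(436,175),.027,.040,55))) if n=="top" else 0
print(sensors.read_state()["t"])
E
```

```text
scene
n 659 along [-69.2  69.9] lat [-27.7  25.1] mid [ 0.35 -1.3 ] z 106.7 ang 0.26 sz [140.2  54.1]
n 158 along [ 73.2 106. ] lat [-27.3  25.2] mid [89.6  -1.05] z 72.8 ang 88.5 sz [53.  33.6]
n 140 along [-69.7 -35.5] lat [-27.5  24.7] mid [-52.6  -1.4] z 38.5 ang 89.82 sz [52.8 34.7]
top
n 538 along [-69.9  69.4] lat [-25.7  26.2] mid [-0.25  0.25] z 106.6 ang -0.05 sz [140.1  52.2]
n 140 along [ 74.8 105.4] lat [-25.4  26.3] mid [90.1   0.45] z 72.7 ang -87.41 sz [52.5 32. ]
n 48 along [-70.1 -35.9] lat [-22.4  26.4] mid [-53.   2.] z 38.1 ang 55.02 sz [60.6 28.4]
(array([673.965271  , -41.06193542]), (101.43003845214844, 53.647605895996094), np.float64(20.786064147949215))
18.425
```

View pics/scene6.png

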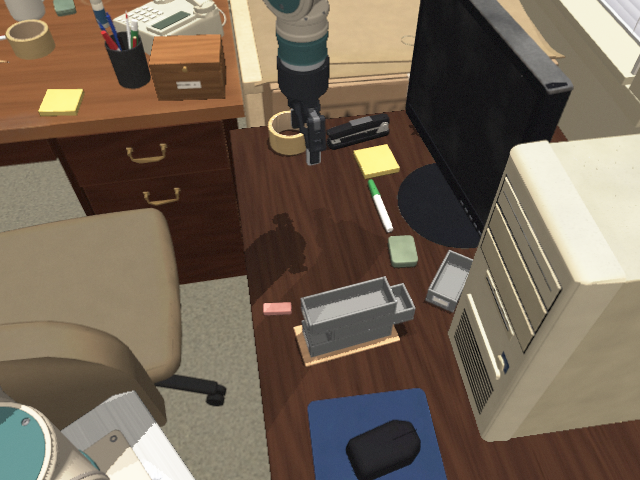

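The finished stack stands at (352,318): the plain tray lies straight above the bottom tray, the middle one is stepped back, and the gripper is clear at (308,140).

```bash
python3 -c "
from rig import ticket
print(ticket.sign_off())"
```

```text
the job is handed in; nothing more can be done
None
```

I stacked the trays as asked and handed the job in at about 18.4 s. The partition tray is in the middle, shifted back a quarter of a tray length, and the plain tray is on top of it, straight above the bottom tray.

Last checks, taken in both views with the arm clear:
- **Middle tray:** set about 35 mm back with its front end on the bottom tray's front partition. It is in line with the bottom tray to under 1 mm, and its rim is at 73 mm.
- **Top tray:** above the bottom tray to within about 0.5 mm lengthwise and sideways, with its rim at 107 mm and level.
- **Short tray:** it measures within 1 mm of where it was at the start.

The highest wrist force I saw was about 6 N. No check failed. The two cameras differ by about 1.5 mm sideways, so I compared the trays with each other within each view.

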